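Gauge the depth of the ringed dowel hole

TASK

Check the depth of the ringed dowel hole: lay the loose bored wooden block flat in the compartment of the checking tray, holes up and with its red-painted end at the tray's red end stop, and let go of it. Then lift the depth gauge from its stand and hold it on the block with its plunger down in the hole that is ringed in red, upright, its long steel foot in line with the block's length and flat on the wood, pressed down lightly with 5 to 20 N. Finish while still holding the gauge there like that; keep the gauge upright all the way and leave the tape measure and the try square where they are.

Things in the scene. Friction and masses are not known exactly. Their poses are not given: they have to be found in the camera images.
- bored_block: Loose block of light wood, 45 x 150 x 30 mm (x, y, z), about 0.16 kg. Origin: centre of its underside; holes up. Long axis y; the +y end is painted red (12 mm band). Three blind holes, 16 mm wide and 18 mm deep, in its top at y = -37, 0 and +37 mm; the one at y = -37 mm, farthest from the red end, is ringed in red. Grip it across its 45 mm width at mid-length.
- ringed_hole (a point): Centre of the mouth of the ringed hole, on the block's top face (30 mm above its underside).
- checking_tray: Fixed tray: plywood board 110 x 210 x 12 mm, origin at the centre of its underside, long axis y. Its compartment is 51 mm wide (x) and 160 mm long (y), floor 12 mm above the bench, walls 16 mm high above the floor. The long side rails (12 mm thick) are left open for the fingers between y = -32 and +32 mm. The end stop at +y is red, the one at -y plain wood.
- tray_floor (a point): Centre of the compartment's floor, 12 mm above the tray's origin. The block's origin belongs here, block y along tray y, with 3 mm play to each side and 5 mm to each end.
- gauge_stand: Fixed stand of dark wood, 60 x 100 x 40 mm, origin at the centre of its underside, long axis y. In its top a hole 18 mm wide and 34 mm deep takes the plunger; two lips (10 mm wide, 6 mm high, 36 mm apart) run along its long sides. The gauge stands on it between the lips.
- depth_gauge: Loose digital depth gauge, 0.25 kg, upright on its stand. Origin: centre of the underside of its steel foot, z up. Foot 24 x 76 x 10 mm (x, y, z), neck 15 mm wide from z = 10 to 28 mm, grey body 24 x 44 mm (x, y) from z = 26 to 100 mm, rubber grips on its y = +-22 mm faces, display on its -x face. Half a turn about z makes no difference to the job.
- gauge_grip (a point): Point to grip, on the gauge's axis 75 mm above the underside of the foot; close the fingers along the gauge's y on the rubber grips, 44 mm apart.
- plunger (a joint): Travel of the gauge's sprung plunger (m), a steel pin 6 mm wide on the gauge's axis: 0 = fully out, 24 mm below the foot; grows as it is pushed in, up to 0.026. The spring gives 0.8 N at 0 and 1.3 N at 0.006. Foot flat on the block and tip on the floor of the 18 mm deep hole: 0.006; tip on the block's top face: 0.024.
- plunger_tip (a point): Lowest point of the plunger.
- tape_measure: Bystander: black tape measure with a red label, 36 x 87 x 64 mm, origin at the centre of its underside.
- try_square: Bystander: try square lying flat, 125 x 226 x 19 mm, wooden stock and steel blade, origin at the centre of its underside.
Things that resemble listed ones, but are neither listed nor needed, are in the scene too. Leave any blue look-alike of the gauge_stand alone.

How it is judged:
By the outcome, as a careful person would: the job done as asked, in the order asked, and still so for the second after the job is handed in, while the arm keeps its last pose, push and grip.
It also fails if it takes over 51 s, if anything falls off the work surface, if the arm or the gripper's body presses on something with over 40 N, if the wrist force passes 120 N, or if a joint passes its speed limit or range.

ROBOT

A 6-joint arm with a two-finger parallel gripper is mounted at the origin on the work surface; the furniture and walls round the work are solid. World frame = base frame: x ahead of the robot, y to its left, z up, the work surface at z = 0. Lengths are in mm, angles in degrees, forces in N, time in s.
With the tool pointing down it reaches from about 325 to 900 mm from the base axis. Payload 3.5 kg.
Tool frame: the origin (TCP) lies at the very end of the fingers, on their centre line; the grasp point (between the pads) lies r.grip_point_offset behind it (r.grip_point_offset is the distance from the TCP to the grasp point, in mm); z points along the fingers, y is the line along which they close (so a half turn about z gives the same grasp; the last joint's range is limited). The gripper opens to 85 mm and grips with 20 to 120 N. Pads are 22 mm wide; open, the fingers measure 114 mm over their backs; the gripper's body (76 mm by 85 mm) begins 54 mm behind the grasp point. The pads swing forward as they close: fully open they stand 13 mm farther back than shut.
Start: joints at [-81.498, 15.837, -1.513, 72.651, 0, 84.076], TCP at [155.705, -605.291, 231.313] pointing down, gripper open.
Joint ranges: [-178.77, 178.77], [-48.84, 107.48], [-61.69, 71.31], [-111.58, 123.2], [-90, 87.43], [-180, 180]. Speed limits (degrees/s): [147.25, 147.25, 180, 180, 180, 180].

INTERFACE

Orientations are given as a 3x3 rotation matrix whose columns are the frame's x, y, z axes.
In Python, from workcell import r gives the robot as it stands. The module is installed in compiled form; this text tells all that it offers.
- The arm moves only by the tool drive_tool, never from a script. Its argument "increments" is a list of rows, each an object of numbers: "tx", "ty", "tz": the shift along the tool's x, y, z as a fraction of full scale; "wx", "wy", "wz": the turn, a rotation vector about the tool's x, y, z as a fraction of full scale. A call has 1 to 8 rows; each row shifts and turns the commanded pose from where the row before left it, along the tool's axes as they then stand; what a row does not reach is not made up. Full scale, the value 1, is 0.2 m for a shift and 0.5 rad for a turn. A row lasts 1/8 s, in which the tool goes at most 62.5 mm and 10.7 degrees, less where a joint would pass 70% of its speed; a pose out of reach is approached as far as the arm can. A call with a number of a shift or a turn outside -1 to 1 is refused whole. A call with a gripper value outside its range is refused whole. "jaw" is the opening, from 0 (shut) to 1 (fully open), set as the call begins (left out, the last holds). The fingers move at their own pace and stop on an object; "grip_force" is the grip in N (left out, the last holds). Time passes only in rows, so rows that do not move let the fingers close. It gives the time, the measured TCP pose, the force, the opening and the grip force at its end, in the units of the state.
- r.observe(): the state, without advancing time (a new reading comes with each control period).
- r.camera(name): name is "scene" or "top"; returns the picture (480x640x3 uint8, red, green, blue); there is no depth.
- r.get_calibration(name): a dict with "fx", "fy", "cx", "cy" (pixels), "world_to_cam" (4x4, takes a point from world to camera coordinates). Camera axes: x right, y down, z forward; pixel columns grow to the right and rows downward; lengths in mm; the calibration is good to about 2 mm. A picture is of the moment at which its call begins. get_calibration takes no time and is no camera call.
- r.hand_in(): hands the job in; it is judged then, once.
Trained networks look in the newest picture that a camera, given by its name, has taken for a name from the list of things; names that differ only in an ending like _2 or _b are one class to them, and where a whole thing is asked for, a point or a joint stands for the part that bears it (a point fixed in the world has none). Each returns a list of dicts, best first, with "confidence" (0 to 1); they miss things now and then, are a little off and sometimes report something else, mostly with a low value. They report only what shows in the picture. A call takes as long as a camera call. They do not tell look-alikes from the thing itself.
- r.boxes_of(camera, label): "location" ([x, y, z] in mm, in world coordinates, good to about 4 mm: the middle of the surface that is visible of it).
- r.outline_of(camera, label): "mask" (480x640 bool, what is visible of it).
- r.pinpoint(camera, label): "location" ([x, y, z] in mm, in world coordinates, good to about 4 mm: a listed point, or the origin of a listed thing).
The state is a dict: "time": time; "q": joint angles; "joint_vel": joint speeds; "effort": joint torques, N m; "eef_pos": TCP position; "tool_rot": TCP orientation; "contact_force": force on the tool from outside, world axes, zero at the start; "wrist_torque": the same for the moment, N m; "grip_width": finger opening in mm; "grip_force": force on a finger pad.
Only numpy, scipy, OpenCV 4.12 (cv2) and the standard library are available. Lean on these libraries where they do the work, as an engineer would, in place of code of your own. Each camera call takes 0.05 s, during which the arm holds its last target. There are 200 camera calls.

## Working session

There is one attempt and no reset: what is moved stays moved. The work goes in short steps, Python scripts to look and compute and a tool call to move; the robot and the scene stay as the last step left them, time stands still between calls to the robot, and variables do not carry over. Pictures are saved under pics/ and viewed, at most 10 in all, crops included, and the job is handed in when it is done.

Besides the shell and the picture viewer there is one more tool, called after "Request:" as name([rows], argument=value, ...), one row to a line, values as JSON. drive_tool: Moves the arm, as the interface text tells. Shift numbers are shares of 0.2 m and turn numbers shares of 0.5 rad, none past 1 either way. Its arguments: {"type":"object","properties":{"increments":{"type":"array"},"jaw":{"type":"number"},"grip_force":{"type":"number"}},"required":["increments"]}

```bash
mkdir -p pics
cat > h.py <<'E'
import numpy as np, cv2
from workcell import r
def cal(n):
    c=r.get_calibration(n); return np.array([[c['fx'],0,c['cx']],[0,c['fy'],c['cy']],[0,0,1]]),np.array(c['world_to_cam'])
def proj(n,p):
    K,T=cal(n); p=np.atleast_2d(p).astype(float); q=(K@(T[:3,:3]@p.T+T[:3,3:])).T; return q[:,:2]/q[:,2:]
def ray(n,uv,z):
    K,T=cal(n); R=T[:3,:3]; c=-R.T@T[:3,3]; d=R.T@np.linalg.inv(K)@np.array([uv[0],uv[1],1.]); return c+d*(z-c[2])/d[2]
def tri(a,ua,b,ub):
    P=[cal(n)[0]@cal(n)[1][:3] for n in(a,b)]
    X=cv2.triangulatePoints(P[0],P[1],np.array(ua,float).reshape(2,1),np.array(ub,float).reshape(2,1)); return (X[:3]/X[3]).ravel()
def snap(n,f):
    im=r.camera(n); cv2.imwrite('pics/'+f,im[:,:,::-1]); return im
E
python3 - <<'E'
from h import *
np.set_printoptions(precision=1,suppress=True)
print(r.grip_point_offset,r.observe()['tool_rot'])
for n in('scene','top'):
    snap(n,n+'0.png')
    K,T=cal(n); print(n,K[0,0],-T[:3,:3].T@T[:3,3])
    for l in('bored_block','ringed_hole','checking_tray','tray_floor','gauge_stand','depth_gauge','gauge_grip','tape_measure','try_square'):
        for d in r.pinpoint(n,l)[:3]:
            p=np.array(d['location']); print(l,round(d['confidence'],2),p,proj(n,p)[0])
E
```

```text
18.700000000000003 [[ 1.   0.2 -0. ]
 [ 0.2 -1.   0. ]
 [ 0.  -0.  -1. ]]
scene 437.6115302446807 [ 137.3 -869.2  558. ]
bored_block 0.83 [ 421.9 -261.5   -1.2] [306.7 337.1]
bored_block 0.48 [503.5 301.5  38.1] [253.8 207.1]
bored_block 0.32 [ 662.1 -118.    -3.6] [372.2 275.7]
ringed_hole 0.67 [ 419.  -300.5   31.1] [314.3 336.4]
ringed_hole 0.54 [ 422.9 -262.1   -0.9] [307.3 337. ]
checking_tray 0.65 [440.2  -7.5  -1.9] [270.  272.4]
tray_floor 0.96 [441.7  -1.5  13.9] [269.6 265.5]
gauge_stand 0.93 [ 556.3 -179.     0.9] [346.5 297.6]
gauge_stand 0.57 [506.5 299.2  -3.2] [255.5 219.8]
gauge_stand 0.31 [ 663.1 -118.5   -6.5] [372.6 276.7]
depth_gauge 0.9 [500.  305.1  41.9] [252.2 205.7]
gauge_grip 0.82 [507.9 305.7 114.6] [253.6 182.4]
tape_measure 0.82 [ 661.8 -297.9   -0.4] [418.2 316.3]
try_square 0.81 [ 663.8 -116.6   -4.8] [372.4 275.6]
try_square 0.28 [439.9   1.   10.8] [268.6 266.3]
top 601.688729489138 [ 455.6    2.9 1484.7]
bored_block 0.75 [ 423.3 -264.8   -2.2] [436.3 295.1]
ringed_hole 0.57 [ 420.  -301.6   27.8] [453.8 296.3]
checking_tray 0.97 [441.2   2.5  -2. ] [327.6 290.7]
tray_floor 0.79 [438.6  -1.4   8.9] [329.2 291.7]
gauge_stand 0.94 [ 555.9 -179.    -2.1] [399.6 242.3]
gauge_stand 0.75 [505.  299.9   1.4] [206.2 267.9]
gauge_stand 0.54 [438.4  -1.2  12.5] [329.1 291.8]
depth_gauge 0.57 [505.6 296.7  39. ] [204.4 267.1]
gauge_grip 0.67 [509.6 292.6 115.7] [199.3 264.3]
tape_measure 0.66 [ 663.3 -302.8    1.7] [448.1 197.8]
try_square 0.85 [ 670.  -112.1    1.8] [371.3 197.1]
```

View pics/scene0.png

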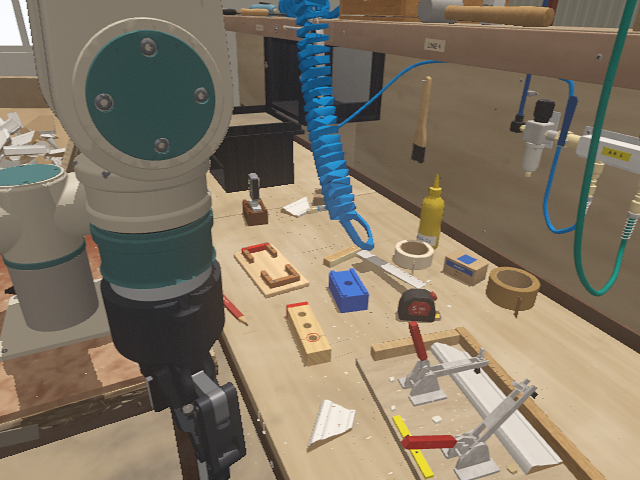

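View pics/top0.png

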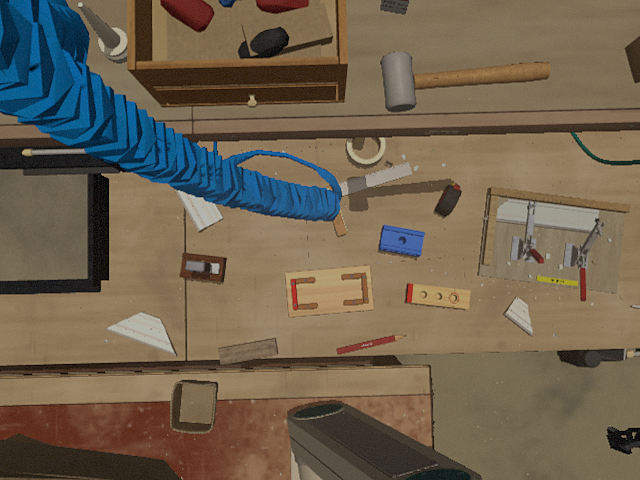

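The scene picture shows the block at (308,332), the tray at (270,268) and the gauge on its dark stand at (254,200). The blue stand at (348,290) is the look-alike. In the top picture the block's red end (410,294) and the tray's red stop (296,293) both face left (+y), and a blue hose hangs at about (335,205). Next I'll fit poses with silhouettes from both views.

```bash
cat > fit.py <<'E'
from h import *
from scipy.optimize import minimize
def bx(x0,x1,y0,y1,z0,z1): return np.array([[x,y,z] for x in(x0,x1) for y in(y0,y1) for z in(z0,z1)],float)
PARTS={'bored_block':[bx(-22.5,22.5,-75,75,0,30)],
 'checking_tray':[bx(-55,55,-105,105,0,12),bx(-25.5,25.5,80,92,12,28),bx(-25.5,25.5,-92,-80,12,28)],
 'gauge_stand':[bx(-30,30,-50,50,0,40),bx(-28,-18,-50,50,40,46),bx(18,28,-50,50,40,46)],
 'depth_gauge':[bx(-12,12,-38,38,0,10),bx(-7.5,7.5,-7.5,7.5,10,28),bx(-12,12,-22,22,26,100)]}
def world(P,p):
    c,s=np.cos(p[2]),np.sin(p[2]); return P@np.array([[c,-s,0],[s,c,0],[0,0,1]]).T+[p[0],p[1],p[3]]
def sil(n,parts,p):
    m=np.zeros((480*4,640*4),np.uint8)
    for P in parts:
        cv2.fillConvexPoly(m,cv2.convexHull(((proj(n,world(P,p))+.5)*4).astype(np.int32)),1)
    return cv2.resize(m.astype(np.float32),(640,480),interpolation=cv2.INTER_AREA)
def masks(l,near,cams=('scene','top')):
    out={}
    for n in cams:
        L=r.outline_of(n,l)
        L=[d for d in L if np.linalg.norm(np.argwhere(d['mask']).mean(0)[::-1]-proj(n,near)[0])<25]
        if L: out[n]=L[0]['mask'].astype(np.float32)
    return out
def fit(l,p0,ms,extra=()):
    parts=PARTS[l]+list(extra)
    def cost(p): return sum(1-np.minimum(m,(s:=sil(n,parts,p))).sum()/np.maximum(m,s).sum() for n,m in ms.items())
    best=None
    for dy in(-.15,0,.15):
        q=np.array(p0,float)+[0,0,dy,0]
        S=np.vstack([q]+[q+d for d in np.diag([8,8,.1,8])])
        o=minimize(cost,q,method='Nelder-Mead',options=dict(initial_simplex=S,xatol=.02,fatol=1e-5,maxiter=250))
        if best is None or o.fun<best.fun: best=o
    return best.x,best.fun
E
python3 - <<'E'
from fit import *
np.set_printoptions(precision=1,suppress=True)
for l,p0 in(('bored_block',[422,-263,-.05,0]),('checking_tray',[440,0,.07,0]),('gauge_stand',[505,300,0,0]),('depth_gauge',[503,301,-.05,40])):
    ms=masks(l,np.array([*p0[:2],p0[3]+15]))
    for k in([*ms],['top'],['scene']):
        if all(x in ms for x in k):
            p,f=fit(l,p0,{x:ms[x] for x in k}); print(l,k,p,'yaw',np.degrees(p[2]).round(1),round(f,3))
print('hose tip',tri('scene',(360,247),'top',(337,213)),tri('scene',(345,215),'top',(310,205)))
E
```

```text
bored_block ['scene', 'top'] [ 421.5 -262.9   -0.1   -1.9] yaw -7.9 0.11
bored_block ['top'] [ 422.  -262.4   -0.1    3.8] yaw -7.7 0.045
bored_block ['scene'] [ 427.7 -249.4   -0.1  -13.9] yaw -7.5 0.049
checking_tray ['scene', 'top'] [440.2   0.6   0.1   1.2] yaw 3.5 0.085
checking_tray ['top'] [440.7  -0.4   0.1  -6.4] yaw 3.4 0.024Traceback (most recent call last):
  File "<stdin>", line 7, in <module>
  File "fit.py", line 29, in fit
    o=minimize(cost,q,method='Nelder-Mead',options=dict(initial_simplex=S,xatol=.02,fatol=1e-5,maxiter=250))
    res = _minimize_neldermead(fun, x0, args, callback, bounds=bounds,
                               **options)
    fxr = func(xr)
    fx = function(np.copy(x), *(wrapper_args + args))
  File "fit.py", line 24, in cost
    def cost(p): return sum(1-np.minimum(m,(s:=sil(n,parts,p))).sum()/np.maximum(m,s).sum() for n,m in ms.items())
                        ~~~^^^^^^^^^^^^^^^^^^^^^^^^^^^^^^^^^^^^^^^^^^^^^^^^^^^^^^^^^^^^^^^^^^^^^^^^^^^^^^^^^^^^^^^
  File "fit.py", line 24, in <genexpr>
    def cost(p): return sum(1-np.minimum(m,(s:=sil(n,parts,p))).sum()/np.maximum(m,s).sum() for n,m in ms.items())
                                               ~~~^^^^^^^^^^^
  File "fit.py", line 13, in sil
    cv2.fillConvexPoly(m,cv2.convexHull(((proj(n,world(P,p))+.5)*4).astype(np.int32)),1)
                                          ~~~~^^^^^^^^^^^^^^
  File "h.py", line 6, in proj
    K,T=cal(n); p=np.atleast_2d(p).astype(float); q=(K@(T[:3,:3]@p.T+T[:3,3:])).T; return q[:,:2]/q[:,2:]
        ~~~^^^
  File "h.py", line 4, in cal
    c=r.get_calibration(n); return np.array([[c['fx'],0,c['cx']],[0,c['fy'],c['cy']],[0,0,1]]),np.array(c['world_to_cam'])
ValueError: time passes only in moves, steps and waits
```

Run:
```python
import cv2,numpy as np
a=cv2.imread('pics/top0.png')
A=cv2.resize(a[225:325,170:490],(800,250),interpolation=cv2.INTER_CUBIC)
b=cv2.imread('pics/scene0.png'); B=cv2.resize(b[160:370,225:385],(266*1,349),interpolation=cv2.INTER_CUBIC)
C=np.zeros((600,800,3),np.uint8);C[:250]=A;C[250:599,:266]=B
C[250:600,280:800]=cv2.resize(b[165:235,230:334],(520,350),interpolation=cv2.INTER_CUBIC)
cv2.imwrite('pics/c1.png',C)
```

```text
(no output)
```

View pics/c1.png

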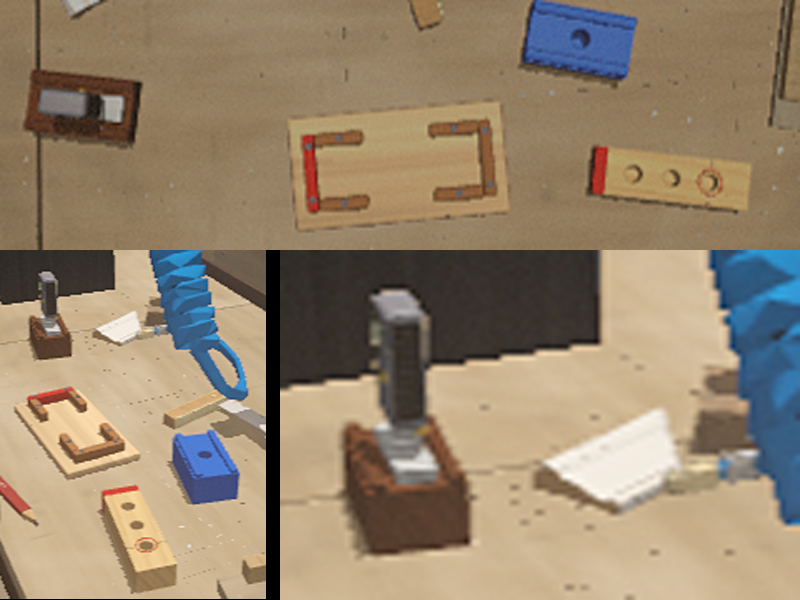

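The crop confirms that the block's ringed hole is at the end away from the red band, and that the gauge stands between the stand's lips. I'll cache the calibration and finish the fits.

```bash
sed -i 's/^def cal/import functools\n@functools.cache\ndef cal/' h.py
python3 - <<'E'
from fit import *
np.set_printoptions(precision=1,suppress=True)
cal('scene');cal('top')
st={}
for l,p0 in(('bored_block',[422,-263,-.13,0]),('gauge_stand',[505,300,-.1,0]),('depth_gauge',[503,301,-.1,40])):
    ms=masks(l,np.array([*p0[:2],p0[3]+15])); st[l]=ms
M=st
for l,p0,ex in(('gauge_stand',[505,300,-.1,0],()),('depth_gauge',[503,301,-.1,40],())):
    ms=M[l]; 
    if l=='gauge_stand': # add gauge occlusion: union masks
        for n in ms:
            if n in M['depth_gauge']: ms[n]=np.maximum(ms[n],M['depth_gauge'][n])
        ex=[P+[0,0,40] for P in PARTS['depth_gauge']]
    for k in([*ms],['top'],['scene']):
        if all(x in ms for x in k):
            p,f=fit(l,p0,{x:ms[x] for x in k},ex); print(l,k,p,'yaw',np.degrees(p[2]).round(1),round(f,3))
print('hose tip',tri('scene',(360,247),'top',(337,213)),tri('scene',(345,215),'top',(310,205)))
# holes: colour/pixel triangulation of ringed hole and block red end
for n in('scene','top'):
    im=cv2.imread(f'pics/{n}0.png')[:,:,::-1].astype(int); c=proj(n,[422,-262,20])[0]
    R=(im[:,:,0]>im[:,:,1]+70)&(im[:,:,0]>im[:,:,2]+60)
    for d in cv2.connectedComponentsWithStats(R.astype(np.uint8),connectivity=8)[2:3]: pass
    N,lab,s,ce=cv2.connectedComponentsWithStats(R.astype(np.uint8),connectivity=8)
    print(n,[(s[i,4],ce[i]) for i in range(1,N) if s[i,4]>3 and np.linalg.norm(ce[i]-c)<70])
print(proj('top',world(np.array([[0,-37,30],[0,69,30],[0,0,0.]]),[422,-262.5,-.136,0])),proj('scene',world(np.array([[0,-37,30],[0,69,30],[0,0,0.]]),[422,-262.5,-.136,0])))
E
```

```text
gauge_stand ['scene', 'top'] [505.4 304.9  -0.2  -2.2] yaw -9.1 0.249
gauge_stand ['top'] [505.7 304.6  -0.2  -3.7] yaw -8.8 0.042
gauge_stand ['scene'] [506.8 313.9  -0.2  -4.2] yaw -10.6 0.181
depth_gauge ['scene', 'top'] [505.1 299.4  -0.1  40.3] yaw -8.1 0.317
depth_gauge ['top'] [504.8 298.5  -0.1  42.5] yaw -6.0 0.081
depth_gauge ['scene'] [507.3 312.1  -0.2  35.6] yaw -13.6 0.148
hose tip [642.8 -32.5  35.3] [648.9  34.7  95.9]
scene [(np.int32(76), array([296.7, 304.3])), (np.int32(10), array([312.5, 333.3])), (np.int32(12), array([313.5, 340.3]))]
top [(np.int32(91), array([409.5, 292.7]))]
[[453.  297.6]
 [409.3 292.8]
 [435.5 295.7]] [[313.  336.7]
 [297.4 304. ]
 [307.  336.9]]
```

```bash
cat > plan.py <<'E'
# plan.py X Y Z YAW(tool y axis, deg) [mm/row] : prints rows for drive_tool
import sys,json; from h import *
from scipy.spatial.transform import Rotation as Ro
x,y,z,yaw=map(float,sys.argv[1:5]); vm=float(sys.argv[5]) if len(sys.argv)>5 else 55
o=r.observe(); R=Ro.from_matrix(o['tool_rot']).as_matrix(); p=np.array(o['eef_pos'])
a=np.radians(yaw); Y=np.array([np.cos(a),np.sin(a),0]); Z=np.array([0,0,-1.]); 
G=np.stack([np.cross(Y,Z),Y,Z],1)
w=Ro.from_matrix(R.T@G).as_rotvec(); D=np.array([x,y,z])-p
n=int(max(1,np.ceil(np.linalg.norm(D)/vm),np.ceil(np.degrees(np.linalg.norm(w))/9.5)))
cp,cR=p.copy(),R.copy()
print('t',round(o['time'],2),'pos',p.round(1),'yaw',np.degrees(np.arctan2(R[1,1],R[0,1])).round(2),'tilt',np.degrees(np.arccos(min(1,-R[2,2]))).round(2),'F',np.round(o['contact_force'],1),'w',round(o['grip_width'],1),'q',np.round(o['q'],0),n)
for i in range(n):
    s=np.round(cR.T@(p+D*(i+1)/n-cp)/200,3); u=np.round(Ro.from_matrix(cR.T@(R@Ro.from_rotvec(w*(i+1)/n).as_matrix())).as_rotvec()/.5,3)
    cp=cp+cR@s*200; cR=cR@Ro.from_rotvec(u*.5).as_matrix()
    d={k:v+0. for k,v in zip(('tx','ty','tz','wx','wy','wz'),[*s,*u]) if abs(v)>0}; print(json.dumps(d),end=',')
print('\nend',cp.round(1))
E
python3 plan.py 422 -262.5 100 -7.8
```

```text
t 1.5 pos [ 155.7 -605.3  231.3] yaw -75.57 tilt 0.0 F [-0.3  0.6  0.2] w 85.3 q [-81.  16.  -2.  73.   0.  84.] 9
{"tx": 0.191, "ty": -0.148, "tz": 0.073, "wz": -0.263},{"tx": 0.208, "ty": -0.121, "tz": 0.073, "wz": -0.263},{"tx": 0.223, "ty": -0.093, "tz": 0.073, "wz": -0.263},{"tx": 0.232, "ty": -0.063, "tz": 0.073, "wz": -0.262},{"tx": 0.239, "ty": -0.032, "tz": 0.073, "wz": -0.263},{"tx": 0.241, "tz": 0.073, "wz": -0.263},{"tx": 0.24, "ty": 0.031, "tz": 0.073, "wz": -0.263},{"tx": 0.232, "ty": 0.063, "tz": 0.073, "wz": -0.263},{"tx": 0.223, "ty": 0.092, "tz": 0.073, "wz": -0.263},
end [ 422.  -262.5   99.9]
```

Request:
drive_tool([
  {"tx":0.19,"ty":-0.15,"tz":0.073,"wz":-0.263},
  {"tx":0.21,"ty":-0.12,"tz":0.073,"wz":-0.263},
  {"tx":0.22,"ty":-0.09,"tz":0.073,"wz":-0.263},
  {"tx":0.23,"ty":-0.06,"tz":0.073,"wz":-0.262},
  {"tx":0.24,"ty":-0.03,"tz":0.073,"wz":-0.263},
  {"tx":0.24,"tz":0.073,"wz":-0.263},
  {"tx":0.24,"ty":0.03,"tz":0.073,"wz":-0.263},
  {"tx":0.23,"ty":0.06,"tz":0.073,"wz":-0.263},
], jaw=1)

```text
invalid input
```

Request:
drive_tool([
  {},
  {},
])

```text
invalid input
```

```bash
python3 plan.py 422 -262.5 5 -7.8 30
```

```text
t 1.5 pos [ 155.7 -605.3  231.3] yaw -75.57 tilt 0.0 F [-0.3  0.6  0.2] w 85.3 q [-81.  16.  -2.  73.   0.  84.] 17
{"tx": 0.101, "ty": -0.078, "tz": 0.067, "wz": -0.139},{"tx": 0.106, "ty": -0.071, "tz": 0.066, "wz": -0.139},{"tx": 0.111, "ty": -0.063, "tz": 0.067, "wz": -0.139},{"tx": 0.115, "ty": -0.056, "tz": 0.066, "wz": -0.14},{"tx": 0.118, "ty": -0.047, "tz": 0.067, "wz": -0.139},{"tx": 0.122, "ty": -0.039, "tz": 0.066, "wz": -0.139},{"tx": 0.124, "ty": -0.031, "tz": 0.067, "wz": -0.139},{"tx": 0.126, "ty": -0.022, "tz": 0.067, "wz": -0.139},{"tx": 0.127, "ty": -0.013, "tz": 0.066, "wz": -0.139},{"tx": 0.127, "ty": -0.004, "tz": 0.067, "wz": -0.14},{"tx": 0.128, "ty": 0.005, "tz": 0.066, "wz": -0.139},{"tx": 0.127, "ty": 0.014, "tz": 0.067, "wz": -0.139},{"tx": 0.125, "ty": 0.022, "tz": 0.066, "wz": -0.139},{"tx": 0.124, "ty": 0.031, "tz": 0.067, "wz": -0.139},{"tx": 0.122, "ty": 0.04, "tz": 0.067, "wz": -0.139},{"tx": 0.118, "ty": 0.048, "tz": 0.066, "wz": -0.14},{"tx": 0.115, "ty": 0.056, "tz": 0.067, "wz": -0.139},
end [ 422.  -262.4    4.9]
```

Both calls were refused as invalid, probably because each row needs all six keys. I'll try that.

Request:
drive_tool([
  {"tx":0.19,"ty":-0.15,"tz":0.073,"wx":0,"wy":0,"wz":-0.263},
  {"tx":0.21,"ty":-0.12,"tz":0.073,"wx":0,"wy":0,"wz":-0.263},
  {"tx":0.22,"ty":-0.09,"tz":0.073,"wx":0,"wy":0,"wz":-0.263},
  {"tx":0.23,"ty":-0.06,"tz":0.073,"wx":0,"wy":0,"wz":-0.263},
  {"tx":0.24,"ty":-0.03,"tz":0.073,"wx":0,"wy":0,"wz":-0.263},
  {"tx":0.24,"ty":0,"tz":0.073,"wx":0,"wy":0,"wz":-0.263},
  {"tx":0.24,"ty":0.03,"tz":0.073,"wx":0,"wy":0,"wz":-0.263},
  {"tx":0.23,"ty":0.06,"tz":0.073,"wx":0,"wy":0,"wz":-0.263},
], jaw=1)

```text
time: 2.5
eef_pos: [392.8, -301.1, 114.4]
tool_rot: [[0.26, 0.966, 0.001], [0.966, -0.26, -0.001], [-0.0, 0.001, -1.0]]
contact_force: [-0.8, -0.4, 0.0]
grip_width: 85.3
grip_force: 0.0
```

Request:
drive_tool([
  {"tx":0.22,"ty":0.09,"tz":0.073,"wx":0,"wy":0,"wz":-0.263},
  {"tx":0,"ty":0,"tz":0,"wx":0,"wy":0,"wz":0},
  {"tx":0,"ty":0,"tz":0,"wx":0,"wy":0,"wz":0},
])

```text
time: 2.88
eef_pos: [420.9, -264.9, 100.2]
tool_rot: [[0.135, 0.991, 0.0], [0.991, -0.135, -0.001], [-0.001, 0.0, -1.0]]
contact_force: [0.6, -0.1, -0.2]
grip_width: 85.4
grip_force: 0.0
```

```bash
python3 plan.py 422 -262.5 5 -7.8 40
```

```text
t 2.88 pos [ 420.9 -264.9  100.2] yaw -7.78 tilt 0.04 F [ 0.6 -0.1 -0.2] w 85.4 q [-40.   9. -27.  54.  -0.  58.] 3
{"tx": 0.004, "ty": 0.001, "tz": 0.159},{"tx": 0.005, "ty": 0.002, "tz": 0.158, "wy": 0.001, "wz": 0.001},{"tx": 0.004, "ty": 0.001, "tz": 0.159},
end [ 422.  -262.5    5. ]
```

Request:
drive_tool([
  {"tx":0.013,"ty":0.004,"tz":0.12,"wx":0,"wy":0,"wz":0},
  {"tx":0,"ty":0,"tz":0.12,"wx":0,"wy":0,"wz":0},
  {"tx":0,"ty":0,"tz":0.12,"wx":0,"wy":0,"wz":0},
  {"tx":0,"ty":0,"tz":0.115,"wx":0,"wy":0,"wz":0},
  {"tx":0,"ty":0,"tz":0,"wx":0,"wy":0,"wz":0},
  {"tx":0,"ty":0,"tz":0,"wx":0,"wy":0,"wz":0},
])

```text
time: 3.62
eef_pos: [422.2, -263.5, 5.9]
tool_rot: [[0.137, 0.991, 0.001], [0.991, -0.137, -0.001], [-0.001, 0.001, -1.0]]
contact_force: [-0.1, 0.1, 0.2]
grip_width: 85.7
grip_force: 0.0
```

Request:
drive_tool([
  {"tx":0,"ty":0,"tz":0,"wx":0,"wy":0,"wz":0},
  {"tx":0,"ty":0,"tz":0,"wx":0,"wy":0,"wz":0},
  {"tx":0,"ty":0,"tz":0,"wx":0,"wy":0,"wz":0},
  {"tx":0,"ty":0,"tz":0,"wx":0,"wy":0,"wz":0},
  {"tx":0,"ty":0,"tz":0,"wx":0,"wy":0,"wz":0},
  {"tx":0,"ty":0,"tz":0,"wx":0,"wy":0,"wz":0},
], jaw=0, grip_force=40)

```text
time: 4.38
eef_pos: [422.5, -262.6, 5.8]
tool_rot: [[0.135, 0.991, 0.001], [0.991, -0.135, -0.001], [-0.001, 0.001, -1.0]]
contact_force: [-0.5, 0.1, 6.2]
grip_width: 44.1
grip_force: 43.1
```

Request:
drive_tool([
  {"tx":0,"ty":0,"tz":-0.1,"wx":0,"wy":0,"wz":0},
  {"tx":0,"ty":0,"tz":-0.15,"wx":0,"wy":0,"wz":0},
  {"tx":0,"ty":0,"tz":-0.15,"wx":0,"wy":0,"wz":0},
  {"tx":0,"ty":0,"tz":0,"wx":0,"wy":0,"wz":0},
])

```text
time: 4.88
eef_pos: [423.6, -263.3, 86.8]
tool_rot: [[0.135, 0.991, 0.004], [0.991, -0.135, -0.003], [-0.003, 0.004, -1.0]]
contact_force: [-0.7, -0.9, -2.0]
grip_width: 43.9
grip_force: 42.3
```

```bash
python3 plan.py 440.5 0 86 3.5 45
```

```text
t 4.88 pos [ 423.6 -263.3   86.8] yaw -7.75 tilt 0.28 F [-0.7 -0.9 -2. ] w 43.9 q [-39.  10. -28.  52.   0.  58.] 6
{"tx": 0.219, "ty": -0.016, "wx": 0.001, "wy": 0.001, "wz": -0.065},{"tx": 0.22, "ty": -0.008, "wx": 0.002, "wy": 0.001, "wz": -0.066},{"tx": 0.22, "ty": -0.001, "wx": 0.001, "wy": 0.001, "wz": -0.065},{"tx": 0.22, "ty": 0.006, "tz": 0.001, "wx": 0.001, "wy": 0.001, "wz": -0.066},{"tx": 0.219, "ty": 0.013, "wx": 0.002, "wy": 0.001, "wz": -0.065},{"tx": 0.219, "ty": 0.02, "tz": 0.001, "wx": 0.001, "wy": 0.001, "wz": -0.066},
end [440.5   0.   86. ]
```

Request:
drive_tool([
  {"tx":0.22,"ty":-0.016,"tz":0,"wx":0,"wy":0,"wz":-0.065},
  {"tx":0.22,"ty":-0.008,"tz":0,"wx":0,"wy":0,"wz":-0.066},
  {"tx":0.22,"ty":0,"tz":0,"wx":0,"wy":0,"wz":-0.065},
  {"tx":0.22,"ty":0.006,"tz":0,"wx":0,"wy":0,"wz":-0.066},
  {"tx":0.22,"ty":0.013,"tz":0,"wx":0,"wy":0,"wz":-0.065},
  {"tx":0.217,"ty":0.02,"tz":0,"wx":0,"wy":0,"wz":-0.066},
  {"tx":0,"ty":0,"tz":0,"wx":0,"wy":0,"wz":0},
  {"tx":0,"ty":0,"tz":0,"wx":0,"wy":0,"wz":0},
])

```text
time: 5.88
eef_pos: [438.1, 1.2, 83.8]
tool_rot: [[-0.061, 0.998, -0.002], [0.998, 0.061, -0.0], [-0.0, -0.002, -1.0]]
contact_force: [-0.2, -0.1, -1.1]
grip_width: 44.4
grip_force: 42.2
```

```bash
python3 plan.py 440.5 0 30 3.5 40
python3 - <<'E'
from fit import *
snap('top','t2.png');snap('scene','s2.png')
t=cv2.imread('pics/t2.png')[240:340,260:400];s=cv2.imread('pics/s2.png')[180:330,180:360]
C=np.zeros((600,800,3),np.uint8)
C[:300,:420]=cv2.resize(t,(420,300),interpolation=2);C[:300,430:790]=cv2.resize(s,(360,300),interpolation=2);cv2.imwrite('pics/c2.png',C[:300])
np.set_printoptions(precision=1,suppress=True)
for n in('top','scene'):
  for d in r.pinpoint(n,'ringed_hole')[:2]+r.pinpoint(n,'bored_block')[:2]: print(n,round(d['confidence'],2),np.array(d['location']))
E
```

```text
t 5.88 pos [438.1   1.2  83.8] yaw 3.52 tilt 0.12 F [-0.2 -0.1 -1.1] w 44.4 q [ -8.   5. -34.  51.  -0.  78.] 2
{"tx": -0.003, "ty": 0.006, "tz": 0.134, "wx": -0.002},{"tx": -0.004, "ty": 0.006, "tz": 0.135, "wx": -0.002, "wz": 0.001},
end [ 4.405e+02 -1.000e-01  3.000e+01]
top 0.61 [440.4 -38.2 108.6]
scene 0.67 [443.9 -37.3 105.5]
scene 0.17 [440.5  -1.5  -0.8]
scene 0.81 [439.   -0.5  79.9]
```

View pics/c2.png

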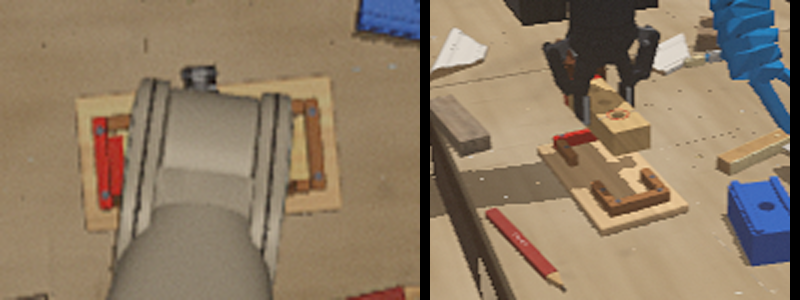

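The top crop shows the arm over the tray. The scene crop shows the block held level above it, red band towards the red stop and ringed hole towards the camera. Before lowering I'll check the tray centre against the two stops' colours.

Run:
```python
from fit import *
np.set_printoptions(precision=1,suppress=True)
im=cv2.imread('pics/top0.png')[:,:,::-1].astype(int)[265:320,280:380]
R,G,B=im[...,0],im[...,1],im[...,2]
red=(R>G+90)
print('red n',red.sum(),'c',np.argwhere(red).mean(0)[::-1]+[280,265])
brown=((R-B)>45)&(R<165)&(~red)
ys,xs=np.nonzero(brown); xs=xs+280; ys=ys+265
for p in([440.5,0,.061],[438.5,0,.061]):
    print(proj('top',world(np.array([[0,86,28.]]),[*p,0])),proj('top',world(np.array([[x,y,28.] for x in(-37.5,-25.5,25.5,37.5) for y in(-32,32)]),[*p,0])).round(1).tolist())
m=np.zeros((55,100),np.uint8); m[brown|red]=255
N,lab,s,c=cv2.connectedComponentsWithStats(m,connectivity=8)
for i in range(1,N):
    if s[i,4]>15: print(s[i,4],c[i]+[280,265],s[i,:4]+[280,265,0,0])
# fit whole walls frame
parts=[bx(-25.5,25.5,80,92,12,28),bx(-25.5,25.5,-92,-80,12,28)]+[bx(*a,*b,12,28) for a in((-37.5,-25.5),(25.5,37.5)) for b in((32,92),(-92,-32))]
full=np.zeros((480,640),np.float32); 
keep=np.isin(lab,[i for i in range(1,N) if s[i,4]>15]); full[265:320,280:380]=keep
PARTS['w']=parts
for z in(0,):
    from scipy.optimize import minimize
    f=lambda q:1-np.minimum(full,(a:=sil('top',parts,[*q,0]))).sum()/np.maximum(full,a).sum()
    o=minimize(f,[440,0,.06],method='Nelder-Mead',options=dict(initial_simplex=[[440,0,.06],[444,0,.06],[440,4,.06],[440,0,.1]]));print(o.x,np.degrees(o.x[2]),o.fun)
```

```text
red n 98 c [293.8 293.7]
[[293.1 294.2]] [[343.2, 305.5], [316.8, 307.8], [342.8, 300.5], [316.3, 302.8], [340.9, 279.4], [314.5, 281.7], [340.5, 274.4], [314.1, 276.7]]
[[293.1 295. ]] [[343.2, 306.3], [316.8, 308.6], [342.8, 301.3], [316.3, 303.6], [340.9, 280.2], [314.5, 282.5], [340.5, 275.2], [314.1, 277.5]]
1760 [330.6 294.9] [280 265 100  55]
418 [356.9 289. ] [341 272  28  34]
427 [301.1 294. ] [290 277  28  34]
[440.1  -0.8   0.1] 3.3795531514091346 0.7334688901901245
```

Request:
drive_tool([
  {"tx":-0.007,"ty":0.012,"tz":0.11,"wx":0,"wy":0,"wz":0},
  {"tx":0,"ty":0,"tz":0.11,"wx":0,"wy":0,"wz":0},
  {"tx":0,"ty":0,"tz":0,"wx":0,"wy":0,"wz":0},
  {"tx":0,"ty":0,"tz":0,"wx":0,"wy":0,"wz":0},
])

```text
time: 6.68
eef_pos: [442.1, -0.4, 41.5]
tool_rot: [[-0.06, 0.998, 0.001], [0.998, 0.06, -0.0], [-0.0, 0.001, -1.0]]
contact_force: [-0.4, -0.2, -1.7]
grip_width: 44.3
grip_force: 42.1
```

```bash
python3 plan.py 440.5 -0.3 18.5 3.5 40
```

```text
t 6.67 pos [ 4.421e+02 -4.000e-01  4.150e+01] yaw 3.46 tilt 0.04 F [-0.4 -0.2 -1.7] w 44.3 q [ -8.   8. -37.  45.  -0.  78.] 1
{"tx": 0.001, "ty": -0.008, "tz": 0.115, "wx": 0.001, "wz": -0.001},
end [ 4.405e+02 -3.000e-01  1.850e+01]
```

Request:
drive_tool([
  {"tx":0,"ty":-0.004,"tz":0.03,"wx":0,"wy":0,"wz":0},
  {"tx":0,"ty":0,"tz":0,"wx":0,"wy":0,"wz":0},
  {"tx":0,"ty":0,"tz":0,"wx":0,"wy":0,"wz":0},
  {"tx":0,"ty":0,"tz":0,"wx":0,"wy":0,"wz":0},
])

```text
time: 7.18
eef_pos: [441.0, -0.1, 35.1]
tool_rot: [[-0.061, 0.998, 0.0], [0.998, 0.061, -0.0], [-0.0, 0.0, -1.0]]
contact_force: [-0.2, -0.7, -1.4]
grip_width: 44.6
grip_force: 42.1
```

Request:
drive_tool([
  {"tx":0,"ty":0,"tz":0,"wx":0,"wy":0,"wz":0},
])

```text
time: 7.3
eef_pos: [440.9, -0.1, 35.0]
tool_rot: [[-0.061, 0.998, 0.0], [0.998, 0.061, -0.0], [-0.0, 0.0, -1.0]]
contact_force: [0.8, 0.1, -1.2]
grip_width: 44.3
grip_force: 42.1
```

Request:
drive_tool([
  {"tx":0,"ty":-0.001,"tz":0.03,"wx":0,"wy":0,"wz":0},
  {"tx":0,"ty":0,"tz":0.03,"wx":0,"wy":0,"wz":0},
  {"tx":0,"ty":0,"tz":0.02,"wx":0,"wy":0,"wz":0},
  {"tx":0,"ty":0,"tz":0,"wx":0,"wy":0,"wz":0},
  {"tx":0,"ty":0,"tz":0,"wx":0,"wy":0,"wz":0},
])

```text
time: 7.92
eef_pos: [440.6, -0.1, 18.9]
tool_rot: [[-0.061, 0.998, -0.0], [0.998, 0.061, 0.0], [0.0, -0.0, -1.0]]
contact_force: [-0.1, 0.4, -1.6]
grip_width: 44.3
grip_force: 42.2
```

Request:
drive_tool([
  {"tx":0,"ty":0,"tz":0.006,"wx":0,"wy":0,"wz":0},
  {"tx":0,"ty":0,"tz":0,"wx":0,"wy":0,"wz":0},
  {"tx":0,"ty":0,"tz":0,"wx":0,"wy":0,"wz":0},
])

```text
time: 8.3
eef_pos: [440.8, -0.2, 17.8]
tool_rot: [[-0.061, 0.998, 0.0], [0.998, 0.061, -0.0], [-0.0, 0.0, -1.0]]
contact_force: [-0.3, -0.2, -1.3]
grip_width: 44.3
grip_force: 42.2
```

Request:
drive_tool([
  {"tx":0,"ty":0,"tz":0.006,"wx":0,"wy":0,"wz":0},
  {"tx":0,"ty":0,"tz":0,"wx":0,"wy":0,"wz":0},
  {"tx":0,"ty":0,"tz":0,"wx":0,"wy":0,"wz":0},
])

```text
time: 8.68
eef_pos: [440.8, -0.2, 17.8]
tool_rot: [[-0.061, 0.998, 0.0], [0.998, 0.061, -0.0], [-0.0, 0.0, -1.0]]
contact_force: [-4.1, -0.4, 11.3]
grip_width: 44.4
grip_force: 43.7
```

Contact at the floor height. Release.

Request:
drive_tool([
  {"tx":0,"ty":0,"tz":-0.004,"wx":0,"wy":0,"wz":0},
  {"tx":0,"ty":0,"tz":0,"wx":0,"wy":0,"wz":0},
  {"tx":0,"ty":0,"tz":0,"wx":0,"wy":0,"wz":0},
  {"tx":0,"ty":0,"tz":0,"wx":0,"wy":0,"wz":0},
  {"tx":0,"ty":0,"tz":0,"wx":0,"wy":0,"wz":0},
  {"tx":0,"ty":0,"tz":0,"wx":0,"wy":0,"wz":0},
], jaw=1)

```text
time: 9.43
eef_pos: [440.5, -0.1, 17.2]
tool_rot: [[-0.061, 0.998, -0.0], [0.998, 0.061, 0.0], [0.0, -0.0, -1.0]]
contact_force: [0.3, 0.4, -0.4]
grip_width: 85.2
grip_force: 0.0
```

Request:
drive_tool([
  {"tx":0,"ty":0,"tz":-0.1,"wx":0,"wy":0,"wz":0},
  {"tx":0,"ty":0,"tz":-0.25,"wx":0,"wy":0,"wz":0},
  {"tx":0,"ty":0,"tz":-0.25,"wx":0,"wy":0,"wz":0},
  {"tx":0,"ty":0,"tz":-0.25,"wx":0,"wy":0,"wz":0},
  {"tx":0,"ty":0,"tz":-0.15,"wx":0,"wy":0,"wz":0},
  {"tx":0,"ty":0,"tz":0,"wx":0,"wy":0,"wz":0},
])

```text
time: 10.18
eef_pos: [442.8, -0.4, 220.2]
tool_rot: [[-0.061, 0.998, 0.006], [0.998, 0.061, -0.001], [-0.001, 0.006, -1.0]]
contact_force: [0.3, -0.1, -0.5]
grip_width: 85.6
grip_force: 0.0
```

```bash
python3 plan.py 500 260 215 82 50
```

```text
t 10.18 pos [ 4.428e+02 -4.000e-01  2.202e+02] yaw 3.5 tilt 0.37 F [ 0.3 -0.1 -0.5] w 85.6 q [ -8.  -3. -24.  68.  -0.  78.] 9
{"tx": 0.142, "ty": 0.041, "tz": 0.003, "wx": 0.001, "wy": 0.001, "wz": -0.304},{"tx": 0.135, "ty": 0.061, "tz": 0.003, "wx": 0.001, "wy": 0.001, "wz": -0.305},{"tx": 0.124, "ty": 0.082, "tz": 0.003, "wx": 0.001, "wy": 0.002, "wz": -0.304},{"tx": 0.11, "ty": 0.099, "tz": 0.003, "wx": 0.001, "wy": 0.001, "wz": -0.305},{"tx": 0.094, "ty": 0.115, "tz": 0.003, "wx": 0.001, "wy": 0.001, "wz": -0.304},{"tx": 0.075, "ty": 0.127, "tz": 0.003, "wx": 0.001, "wy": 0.001, "wz": -0.305},{"tx": 0.055, "ty": 0.138, "tz": 0.003, "wx": 0.001, "wy": 0.001, "wz": -0.304},{"tx": 0.034, "ty": 0.144, "tz": 0.003, "wx": 0.001, "wy": 0.002, "wz": -0.305},{"tx": 0.011, "ty": 0.148, "tz": 0.003, "wx": 0.001, "wy": 0.001, "wz": -0.304},
end [500.  260.1 215.1]
```

Request:
drive_tool([
  {"tx":0.14,"ty":0.04,"tz":0,"wx":0,"wy":0,"wz":-0.304},
  {"tx":0.135,"ty":0.06,"tz":0,"wx":0,"wy":0,"wz":-0.305},
  {"tx":0.125,"ty":0.08,"tz":0,"wx":0,"wy":0,"wz":-0.304},
  {"tx":0.11,"ty":0.1,"tz":0,"wx":0,"wy":0,"wz":-0.305},
  {"tx":0.095,"ty":0.115,"tz":0,"wx":0,"wy":0,"wz":-0.304},
  {"tx":0,"ty":0,"tz":0,"wx":0,"wy":0,"wz":0},
])

```text
time: 10.92
eef_pos: [470.8, 145.6, 215.6]
tool_rot: [[-0.734, 0.679, -0.003], [0.679, 0.734, -0.0], [0.002, -0.002, -1.0]]
contact_force: [1.3, -0.3, 0.5]
grip_width: 85.6
grip_force: 0.0
```

```bash
python3 plan.py 500 260 215 82 50
python3 - <<'E'
from fit import *
np.set_printoptions(precision=1,suppress=True)
t=snap('top','t3.png');s=snap('scene','s3.png')
for n in('top','scene'):
  for l in('ringed_hole','bored_block','gauge_grip','depth_gauge','gauge_stand'):
    for d in r.pinpoint(n,l)[:2]: print(n,l,round(d['confidence'],2),np.array(d['location']))
C=np.zeros((600,800,3),np.uint8)
C[:300,:390]=cv2.resize(t[250:320,280:371,::-1],(390,300),interpolation=2);C[:300,400:800]=cv2.resize(t[230:305,150:250,::-1],(400,300),interpolation=2)
C[305:600,:390]=cv2.resize(s[220:300,225:331,::-1],(390,295),interpolation=2);C[305:600,400:800]=cv2.resize(s[165:235,205:300,::-1],(400,295),interpolation=2)
cv2.imwrite('pics/c3.png',C)
E
```

```text
t 10.93 pos [470.8 145.6 215.6] yaw 47.22 tilt 0.16 F [ 1.3 -0.3  0.5] w 85.6 q [ 10.   3. -19.  68.   0.  52.] 4
{"tx": 0.07, "ty": 0.13, "tz": 0.001, "wx": -0.001, "wy": -0.001, "wz": -0.304},{"tx": 0.05, "ty": 0.139, "wx": -0.001, "wy": -0.001, "wz": -0.303},{"tx": 0.029, "ty": 0.145, "tz": 0.001, "wy": -0.001, "wz": -0.304},{"tx": 0.006, "ty": 0.147, "wx": -0.001, "wy": -0.002, "wz": -0.303},
end [500.  260.  215.1]
top ringed_hole 0.79 [445.6 -40.4  42.2]
top gauge_grip 0.42 [508.5 296.8 112.9]
top depth_gauge 0.6 [506.6 293.8  42. ]
top gauge_stand 0.78 [ 557.4 -175.9   -4.6]
top gauge_stand 0.52 [507.3 303.2   0.5]
scene ringed_hole 0.78 [445.3 -39.6  41.3]
scene bored_block 0.93 [442.3   0.7  10.4]
scene depth_gauge 0.68 [499.9 303.2  41.1]
scene gauge_stand 0.86 [506.3 300.4  -1. ]
scene gauge_stand 0.63 [ 558.4 -183.5    1.8]
```

View pics/c3.png

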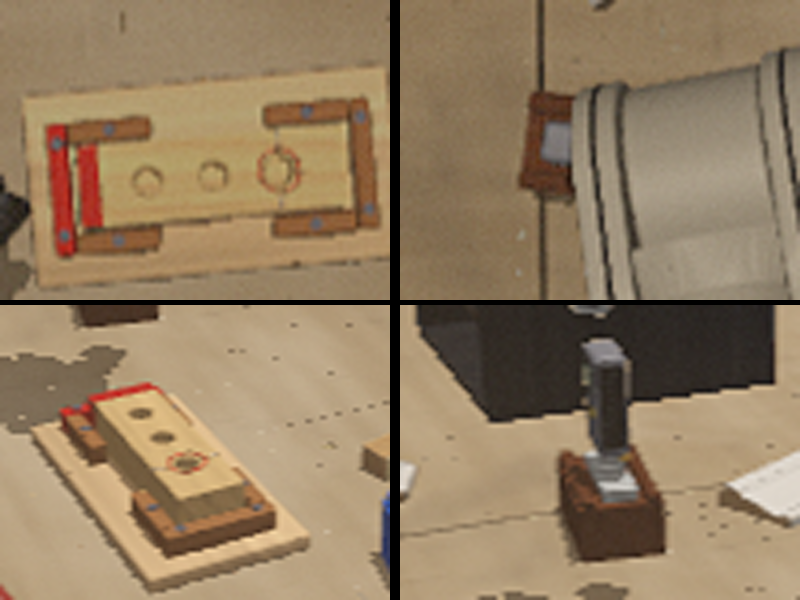

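The block sits in the tray: in the top crop its red band is next to the red stop and it lies between the rails, and in the scene crop it lies flat. The ringed hole is at about (345.1,289.7) top and (275.8,262.9) scene. Next I'll refine the hole position and the gauge pose.

Run:
```python
from fit import *
np.set_printoptions(precision=1,suppress=True)
def comps(f,x0,x1,y0,y1,th):
    im=cv2.imread('pics/'+f)[y0:y1,x0:x1,::-1].astype(int); m=(im[...,0]>im[...,1]+th)&(im[...,0]>im[...,2]+th)
    return m
m=comps('t3.png',335,355,279,300,45); ys,xs=np.nonzero(m); ct=((xs.min()+xs.max())/2+335,(ys.min()+ys.max())/2+279); print('top ring',ct,len(xs),np.ptp(xs),np.ptp(ys))
m=comps('s3.png',267,286,256,271,55); ys,xs=np.nonzero(m); cs=((xs.min()+xs.max())/2+267,(ys.min()+ys.max())/2+256); print('scene ring',cs,len(xs),np.ptp(xs),np.ptp(ys))
print(tri('scene',cs,'top',ct),ray('top',ct,42),ray('scene',cs,42))
print('red band block', end=' ')
m=comps('t3.png',296,306,283,305,90); print(ray('top',np.argwhere(m).mean(0)[::-1]+[296,283],42))
# gauge
im=cv2.imread('pics/top0.png')[:,:,::-1].astype(int)
y0,x0=245,172; S=im[y0:292,x0:232]; R,G,B=S[...,0],S[...,1],S[...,2]
grey=(abs(R-B)<18)&(R>85)&(R<200); brown=((R<125)&(R-B>15))
for nm,m in(('grey',grey),('all',grey|(R<115))):
    N,lab,s,c=cv2.connectedComponentsWithStats(m.astype(np.uint8),connectivity=4)
    for i in range(1,N):
        if s[i,4]>20:
            pts=np.argwhere(lab==i)[:,::-1].astype(np.float32)+[x0,y0]
            rc=cv2.minAreaRect(pts.astype(np.float32)); print(nm,s[i,4],c[i]+[x0,y0],rc)
            for z in(140,46,50): print('   ',z,ray('top',rc[0],z))
```

```text
top ring (np.float64(344.5), np.float64(289.5)) 24 9 9
scene ring (np.float64(275.5), np.float64(262.5)) 22 11 5
[443.4 -38.   41.5] [443.4 -38.   42. ] [443.3 -38.8  42. ]
red band block [435.5  68.4  42. ]
grey 170 [194.4 265.7] ((194.2772216796875, 265.72772216796875), (18.20918083190918, 9.353349685668945), 5.710593223571777)
    140 [505.9 298.8 140. ]
    46 [509.4 319.5  46. ]
    50 [509.2 318.6  50. ]
grey 92 [214.4 267.8] ((214.5, 268.0), (10.0, 9.0), 90.0)
    140 [499.6 253.7 140. ]
    46 [502.7 271.2  46. ]
    50 [502.6 270.5  50. ]
all 1236 [202.3 268.1] ((202.23716735839844, 270.5856018066406), (44.94715881347656, 45.49107360839844), 8.530765533447266)
    140 [494.5 281.2 140. ]
    46 [497.3 300.6  46. ]
    50 [497.2 299.8  50. ]
```

Run:
```python
from fit import *
im=cv2.imread('pics/top0.png').copy(); C=cv2.resize(im[245:292,170:250],(800,470),interpolation=2)
def dr(P,p,col):
    for a in range(8):
        for b in range(a):
            if bin(a^b).count('1')==1:
                q=proj('top',world(P[[a,b]],p)); q=((q+.5-[170,245])*10).astype(int); cv2.line(C,tuple(map(int,q[0])),tuple(map(int,q[1])),col,1)
p=[505.5,301,np.radians(-7.5),0]
dr(bx(-30,30,-50,50,0,40),p,(0,255,255))
g=[*p[:3],40]
dr(PARTS['depth_gauge'][0],g,(0,255,0)); dr(PARTS['depth_gauge'][2],g,(255,0,255))
cv2.imwrite('pics/c4.png',C)
```

```text
(no output)
```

View pics/c4.png

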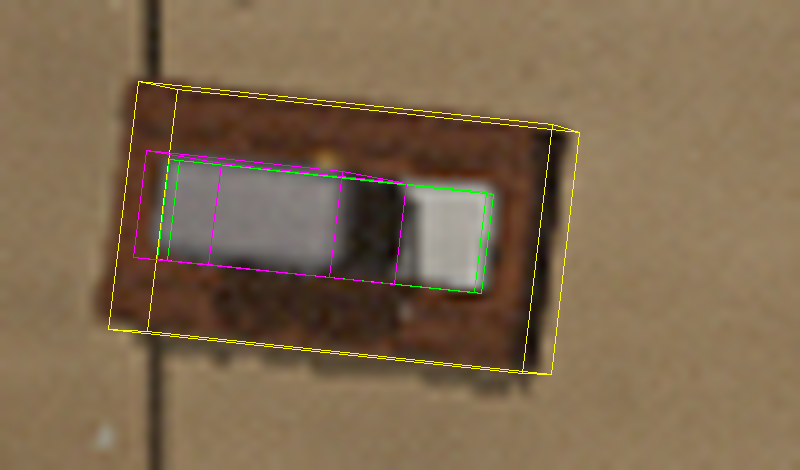

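The overlay on the top crop matches the gauge's foot, with its right end at about x=490, and its body to within 1 px. The gauge is at about (506,301) with yaw −7.5°.

```bash
python3 plan.py 506 301 200 82.5 50
```

```text
t 11.53 pos [471.7 144.2 217.4] yaw 47.06 tilt 0.01 F [-0.   0.2 -0. ] w 85.3 q [  9.   3. -19.  68.  -0.  52.] 4
{"tx": 0.102, "ty": 0.173, "tz": 0.022, "wz": -0.309},{"tx": 0.074, "ty": 0.186, "tz": 0.022, "wz": -0.309},{"tx": 0.045, "ty": 0.196, "tz": 0.021, "wz": -0.31},{"tx": 0.014, "ty": 0.2, "tz": 0.022, "wz": -0.309},
end [506. 301. 200.]
```

Request:
drive_tool([
  {"tx":0.102,"ty":0.173,"tz":0.022,"wx":0,"wy":0,"wz":-0.31},
  {"tx":0.074,"ty":0.186,"tz":0.022,"wx":0,"wy":0,"wz":-0.31},
  {"tx":0.045,"ty":0.196,"tz":0.022,"wx":0,"wy":0,"wz":-0.31},
  {"tx":0.014,"ty":0.2,"tz":0.022,"wx":0,"wy":0,"wz":-0.308},
  {"tx":0,"ty":0,"tz":0,"wx":0,"wy":0,"wz":0},
  {"tx":0,"ty":0,"tz":0,"wx":0,"wy":0,"wz":0},
  {"tx":0,"ty":0,"tz":0,"wx":0,"wy":0,"wz":0},
  {"tx":0,"ty":0,"tz":0,"wx":0,"wy":0,"wz":0},
])

```text
time: 12.52
eef_pos: [505.8, 300.5, 200.0]
tool_rot: [[-0.991, 0.131, 0.0], [0.131, 0.991, 0.0], [-0.0, 0.0, -1.0]]
contact_force: [-0.6, -0.4, -0.6]
grip_width: 85.4
grip_force: 0.0
```

```bash
python3 plan.py 506 301 97 82.5 25
```

```text
t 12.53 pos [505.8 300.5 200. ] yaw 82.48 tilt 0.02 F [-0.6 -0.4 -0.6] w 85.4 q [24. 13. -9. 68. -0. 32.] 5
{"ty": 0.001, "tz": 0.103},{"tz": 0.103},{"ty": 0.001, "tz": 0.103},{"tz": 0.103, "wz": -0.001},{"tx": -0.001, "ty": 0.001, "tz": 0.103, "wy": 0.001},
end [506.1 301.1  97. ]
```

Request:
drive_tool([
  {"tx":0,"ty":0.002,"tz":0.1,"wx":0,"wy":0,"wz":0},
  {"tx":0,"ty":0,"tz":0.1,"wx":0,"wy":0,"wz":0},
  {"tx":0,"ty":0,"tz":0.1,"wx":0,"wy":0,"wz":0},
  {"tx":0,"ty":0,"tz":0.1,"wx":0,"wy":0,"wz":0},
  {"tx":0,"ty":0,"tz":0.1,"wx":0,"wy":0,"wz":0},
  {"tx":0,"ty":0,"tz":0.015,"wx":0,"wy":0,"wz":0},
  {"tx":0,"ty":0,"tz":0,"wx":0,"wy":0,"wz":0},
  {"tx":0,"ty":0,"tz":0,"wx":0,"wy":0,"wz":0},
])

```text
time: 13.52
eef_pos: [506.8, 302.0, 97.9]
tool_rot: [[-0.992, 0.13, 0.002], [0.13, 0.992, 0.001], [-0.002, 0.001, -1.0]]
contact_force: [0.3, 0.1, 0.3]
grip_width: 85.7
grip_force: 0.0
```

Request:
drive_tool([
  {"tx":0,"ty":0,"tz":0,"wx":0,"wy":0,"wz":0},
  {"tx":0,"ty":0,"tz":0,"wx":0,"wy":0,"wz":0},
  {"tx":0,"ty":0,"tz":0,"wx":0,"wy":0,"wz":0},
  {"tx":0,"ty":0,"tz":0,"wx":0,"wy":0,"wz":0},
  {"tx":0,"ty":0,"tz":0,"wx":0,"wy":0,"wz":0},
  {"tx":0,"ty":0,"tz":0,"wx":0,"wy":0,"wz":0},
], jaw=0, grip_force=60)

```text
time: 14.28
eef_pos: [506.3, 301.9, 97.3]
tool_rot: [[-0.992, 0.129, 0.001], [0.129, 0.992, 0.0], [-0.001, 0.0, -1.0]]
contact_force: [0.1, -0.2, 5.4]
grip_width: 43.3
grip_force: 61.9
```

```bash
python3 plan.py 506 301 165 82.5 25
```

```text
t 14.28 pos [506.3 301.9  97.3] yaw 82.56 tilt 0.06 F [ 0.1 -0.2  5.4] w 43.3 q [ 25.  18. -16.  56.  -0.  32.] 3
{"ty": -0.001, "tz": -0.113, "wy": 0.001, "wz": 0.001},{"tx": 0.001, "ty": -0.002, "tz": -0.113},{"ty": -0.001, "tz": -0.113, "wx": 0.001, "wy": 0.001, "wz": 0.001},
end [506.  301.1 165.1]
```

Request:
drive_tool([
  {"tx":0,"ty":0,"tz":-0.05,"wx":0,"wy":0,"wz":0},
  {"tx":0,"ty":0,"tz":-0.1,"wx":0,"wy":0,"wz":0},
  {"tx":0,"ty":0,"tz":-0.1,"wx":0,"wy":0,"wz":0},
  {"tx":0,"ty":0,"tz":-0.1,"wx":0,"wy":0,"wz":0},
  {"tx":0,"ty":0,"tz":-0.05,"wx":0,"wy":0,"wz":0},
  {"tx":0,"ty":0,"tz":0,"wx":0,"wy":0,"wz":0},
  {"tx":0,"ty":0,"tz":0,"wx":0,"wy":0,"wz":0},
])

```text
time: 15.15
eef_pos: [505.0, 301.4, 175.5]
tool_rot: [[-0.992, 0.129, -0.002], [0.129, 0.992, -0.001], [0.002, -0.001, -1.0]]
contact_force: [0.1, 0.2, -2.5]
grip_width: 43.1
grip_force: 61.4
```

```bash
python3 plan.py 443 -38.3 175 93.5 45
python3 - <<'E'
from fit import *
np.set_printoptions(precision=1,suppress=True)
s=snap('scene','s5.png')
for l in('plunger_tip','depth_gauge','gauge_grip'):
    for d in r.pinpoint('scene',l)[:2]: print(l,round(d['confidence'],2),np.array(d['location']))
c=proj('scene',[506,301,130])[0].astype(int)
C=cv2.resize(s[c[1]-45:c[1]+75,c[0]-60:c[0]+60,::-1],(600,600),interpolation=2); cv2.imwrite('pics/c5.png',C)
E
```

```text
t 15.15 pos [505.  301.4 175.5] yaw 82.56 tilt 0.12 F [ 0.1  0.2 -2.5] w 43.1 q [ 25.  14. -11.  65.   0.  32.] 8
{"tx": 0.011, "ty": -0.216, "tz": 0.001, "wz": -0.048},{"tx": 0.016, "ty": -0.215, "wy": -0.001, "wz": -0.047},{"tx": 0.021, "ty": -0.215, "tz": 0.001, "wx": -0.001, "wz": -0.048},{"tx": 0.027, "ty": -0.214, "wy": -0.001, "wz": -0.048},{"tx": 0.031, "ty": -0.213, "tz": 0.001, "wz": -0.048},{"tx": 0.037, "ty": -0.213, "wy": -0.001, "wz": -0.047},{"tx": 0.041, "ty": -0.212, "tz": 0.001, "wx": -0.001, "wz": -0.048},{"tx": 0.047, "ty": -0.21, "wy": -0.001, "wz": -0.048},
end [442.9 -38.2 175. ]
depth_gauge 0.72 [503.6 305.7 117.5]
gauge_grip 0.64 [506.4 306.4 193.2]
gauge_grip 0.25 [506.5 300.8  -0.6]
```

View pics/c5.png

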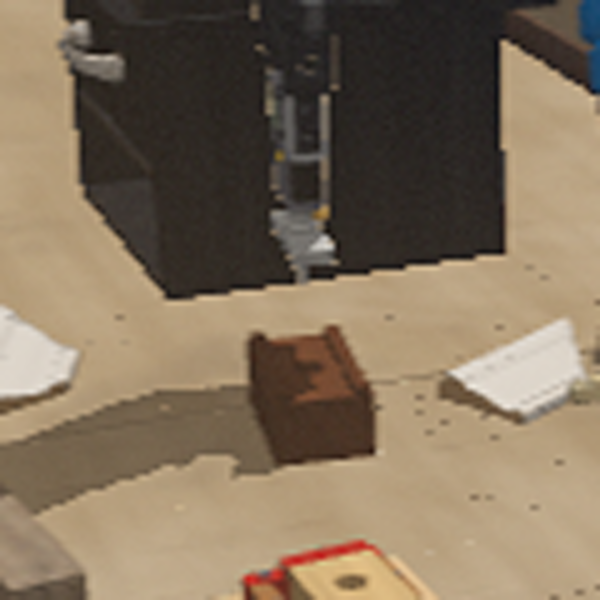

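The crop shows the gauge upright in the fingers, clear of its stand. I'll carry it over to the hole.

Request:
drive_tool([
  {"tx":0.011,"ty":-0.216,"tz":0,"wx":0,"wy":0,"wz":-0.048},
  {"tx":0.016,"ty":-0.215,"tz":0,"wx":0,"wy":0,"wz":-0.048},
  {"tx":0.021,"ty":-0.215,"tz":0,"wx":0,"wy":0,"wz":-0.048},
  {"tx":0.027,"ty":-0.214,"tz":0,"wx":0,"wy":0,"wz":-0.048},
  {"tx":0.031,"ty":-0.213,"tz":0,"wx":0,"wy":0,"wz":-0.048},
  {"tx":0.037,"ty":-0.213,"tz":0,"wx":0,"wy":0,"wz":-0.048},
  {"tx":0.041,"ty":-0.212,"tz":0,"wx":0,"wy":0,"wz":-0.048},
  {"tx":0.047,"ty":-0.21,"tz":0,"wx":0,"wy":0,"wz":-0.05},
])

```text
time: 16.35
eef_pos: [443.5, -39.2, 176.6]
tool_rot: [[-0.998, -0.064, 0.0], [-0.064, 0.998, -0.0], [-0.0, -0.0, -1.0]]
contact_force: [0.7, -0.3, -1.8]
grip_width: 43.3
grip_force: 62.3
```

Request:
drive_tool([
  {"tx":0,"ty":0,"tz":0.1,"wx":0,"wy":0,"wz":0},
  {"tx":0,"ty":0,"tz":0.1,"wx":0,"wy":0,"wz":0},
  {"tx":0,"ty":0,"tz":0,"wx":0,"wy":0,"wz":0},
  {"tx":0,"ty":0,"tz":0,"wx":0,"wy":0,"wz":0},
  {"tx":0,"ty":0,"tz":0,"wx":0,"wy":0,"wz":0},
  {"tx":0,"ty":0,"tz":0,"wx":0,"wy":0,"wz":0},
])

```text
time: 17.1
eef_pos: [444.6, -37.9, 137.5]
tool_rot: [[-0.998, -0.064, 0.001], [-0.064, 0.998, -0.0], [-0.001, -0.0, -1.0]]
contact_force: [0.0, 0.4, -2.5]
grip_width: 43.4
grip_force: 62.7
```

```bash
python3 plan.py 443.3 -38.3 130 93.7 45
python3 - <<'E'
from fit import *
np.set_printoptions(precision=1,suppress=True)
s=snap('scene','s6.png');t=snap('top','t6.png')
for l in('plunger_tip','depth_gauge','ringed_hole'):
    for d in r.pinpoint('scene',l)[:2]: print(l,round(d['confidence'],2),np.array(d['location']))
o=r.observe(); T=o['eef_pos']
print('pred tip px',proj('scene',[T[0],T[1],T[2]-57.3-24]),'foot',proj('scene',[T[0],T[1],T[2]-57.3]))
c=np.array([275,255])
C=cv2.resize(s[c[1]-75:c[1]+45,c[0]-60:c[0]+60,::-1],(600,600),interpolation=2); cv2.imwrite('pics/c6.png',C)
E
```

```text
t 17.1 pos [444.6 -37.9 137.5] yaw 93.64 tilt 0.09 F [ 0.   0.4 -2.5] w 43.4 q [-13.   2. -30.  58.  -0. -17.] 1
{"tx": 0.007, "ty": -0.001, "tz": 0.037, "wx": -0.001, "wy": 0.003, "wz": -0.002},
end [443.2 -38.2 130.1]
depth_gauge 0.77 [444.2 -37.6  80.3]
ringed_hole 0.87 [444.5 -40.8  40.4]
pred tip px [[275.5 257.2]] foot [[275.3 248. ]]
```

View pics/c6.png

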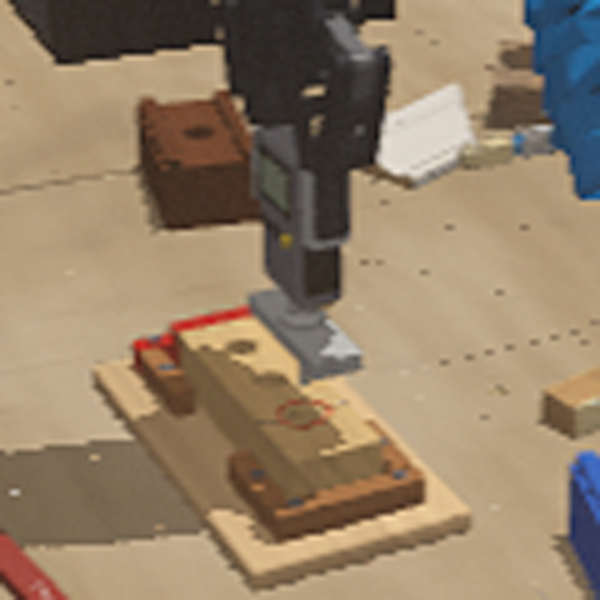

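The plunger tip is visible at about crop (303,380), directly above the ringed hole at (304,413), and the foot is in line with the block. Lowering in steps.

Request:
drive_tool([
  {"tx":0.004,"ty":-0.001,"tz":0.04,"wx":0,"wy":0,"wz":0},
  {"tx":0,"ty":0,"tz":0,"wx":0,"wy":0,"wz":0},
  {"tx":0,"ty":0,"tz":0,"wx":0,"wy":0,"wz":0},
  {"tx":0,"ty":0,"tz":0,"wx":0,"wy":0,"wz":0},
  {"tx":0,"ty":0,"tz":0,"wx":0,"wy":0,"wz":0},
])

```text
time: 17.98
eef_pos: [443.3, -38.2, 128.9]
tool_rot: [[-0.998, -0.063, 0.0], [-0.063, 0.998, -0.0], [-0.0, -0.0, -1.0]]
contact_force: [0.4, 0.2, -2.6]
grip_width: 43.6
grip_force: 62.7
```

Request:
drive_tool([
  {"tx":0,"ty":0,"tz":0.02,"wx":0,"wy":0,"wz":0},
  {"tx":0,"ty":0,"tz":0.02,"wx":0,"wy":0,"wz":0},
  {"tx":0,"ty":0,"tz":0.02,"wx":0,"wy":0,"wz":0},
  {"tx":0,"ty":0,"tz":0.03,"wx":0,"wy":0,"wz":0},
  {"tx":0,"ty":0,"tz":0,"wx":0,"wy":0,"wz":0},
  {"tx":0,"ty":0,"tz":0,"wx":0,"wy":0,"wz":0},
  {"tx":0,"ty":0,"tz":0,"wx":0,"wy":0,"wz":0},
])

```text
time: 18.85
eef_pos: [443.4, -38.2, 110.9]
tool_rot: [[-0.998, -0.063, 0.0], [-0.063, 0.998, -0.0], [-0.0, -0.0, -1.0]]
contact_force: [0.5, -0.4, -2.6]
grip_width: 43.4
grip_force: 62.7
```

Request:
drive_tool([
  {"tx":0,"ty":0,"tz":0.02,"wx":0,"wy":0,"wz":0},
  {"tx":0,"ty":0,"tz":0.02,"wx":0,"wy":0,"wz":0},
  {"tx":0,"ty":0,"tz":0.01,"wx":0,"wy":0,"wz":0},
  {"tx":0,"ty":0,"tz":0,"wx":0,"wy":0,"wz":0},
  {"tx":0,"ty":0,"tz":0,"wx":0,"wy":0,"wz":0},
  {"tx":0,"ty":0,"tz":0,"wx":0,"wy":0,"wz":0},
])

```text
time: 19.6
eef_pos: [443.3, -38.2, 100.9]
tool_rot: [[-0.998, -0.063, 0.0], [-0.063, 0.998, -0.0], [-0.0, -0.0, -1.0]]
contact_force: [0.8, 0.0, -1.0]
grip_width: 43.1
grip_force: 62.7
```

Request:
drive_tool([
  {"tx":0,"ty":0,"tz":0.005,"wx":0,"wy":0,"wz":0},
  {"tx":0,"ty":0,"tz":0,"wx":0,"wy":0,"wz":0},
  {"tx":0,"ty":0,"tz":0,"wx":0,"wy":0,"wz":0},
])

```text
time: 19.98
eef_pos: [443.3, -38.2, 99.8]
tool_rot: [[-0.998, -0.063, 0.0], [-0.063, 0.998, -0.0], [-0.0, -0.0, -1.0]]
contact_force: [0.9, 0.0, -0.1]
grip_width: 43.1
grip_force: 62.7
```

Request:
drive_tool([
  {"tx":0,"ty":0,"tz":0.003,"wx":0,"wy":0,"wz":0},
  {"tx":0,"ty":0,"tz":0,"wx":0,"wy":0,"wz":0},
  {"tx":0,"ty":0,"tz":0,"wx":0,"wy":0,"wz":0},
])

```text
time: 20.35
eef_pos: [443.3, -38.2, 99.3]
tool_rot: [[-0.998, -0.063, 0.0], [-0.063, 0.998, -0.0], [-0.0, -0.0, -1.0]]
contact_force: [0.7, -0.1, -0.6]
grip_width: 43.3
grip_force: 63.2
```

Request:
drive_tool([
  {"tx":0,"ty":0,"tz":0.003,"wx":0,"wy":0,"wz":0},
  {"tx":0,"ty":0,"tz":0,"wx":0,"wy":0,"wz":0},
  {"tx":0,"ty":0,"tz":0,"wx":0,"wy":0,"wz":0},
])

```text
time: 20.72
eef_pos: [443.4, -38.2, 99.3]
tool_rot: [[-0.998, -0.063, 0.0], [-0.063, 0.998, -0.0], [-0.0, -0.0, -1.0]]
contact_force: [-1.6, -0.1, 5.5]
grip_width: 43.3
grip_force: 63.8
```

Request:
drive_tool([
  {"tx":0,"ty":0,"tz":0.0015,"wx":0,"wy":0,"wz":0},
  {"tx":0,"ty":0,"tz":0,"wx":0,"wy":0,"wz":0},
  {"tx":0,"ty":0,"tz":0,"wx":0,"wy":0,"wz":0},
  {"tx":0,"ty":0,"tz":0,"wx":0,"wy":0,"wz":0},
])

```text
time: 21.22
eef_pos: [443.4, -38.2, 99.2]
tool_rot: [[-0.998, -0.063, 0.0], [-0.063, 0.998, -0.0], [-0.0, -0.0, -1.0]]
contact_force: [-1.8, 0.7, 7.7]
grip_width: 43.7
grip_force: 63.9
```

Run:
```python
from fit import *
s=snap('scene','s7.png'); C=cv2.resize(s[185:305,215:335,::-1],(600,600),interpolation=2); cv2.imwrite('pics/c7.png',C)
o=r.observe(); print(np.round(o['contact_force'],1),np.round(o['wrist_torque'],2),o['eef_pos'])
```

```text
[-1.5 -0.2  7.8] [ 0.12  0.45 -0.04] [443.39818935 -38.18475422  99.24035578]
```

View pics/c7.png

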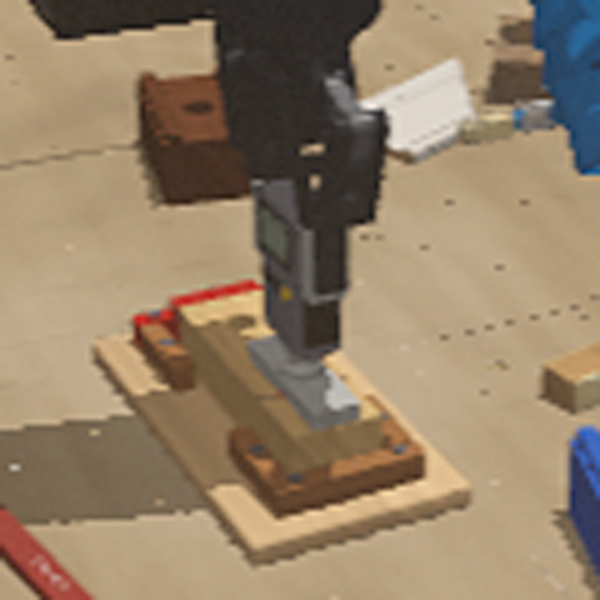

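The foot lies flat on the block, centred over the ringed hole and in line with it. The net push reads 7.8 N, about 10 N with the gauge's weight.

```bash
python3 -c "
from workcell import r
print(r.hand_in())"
```

```text
the job is handed in; nothing more can be done
None
```

The job is handed in: the block lies flat in the tray with its red end towards the red stop (about 5 mm short of it in the pictures), and the gauge is held upright in the ringed hole, foot flat and in line, pressed with about 10 N.

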